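# Stow the clamp studs in the slotted rail and shut its gate

## Robot

A 7-joint arm with a two-finger parallel gripper is mounted at the origin on the work surface. World frame = base frame: x ahead of the robot, y to its left, z up, the work surface at z = 0. Lengths are in m, angles in rad, forces in N, time in s.
With the tool pointing down it reaches from about 0.4 to 0.85 m from the base axis. Payload 4.5 kg.
Tool frame: the origin (TCP) lies on the centre line of the jaws, within the pads' length; the fingertips stand 25 mm ahead of it and the grasp point (between the pads) lies 6 mm ahead of it; z points along the fingers, y is the line along which they close (so a half turn about z gives the same grasp; the last joint's range is limited). The gripper opens to 88 mm and grips with 3 to 60 N. Pads are 18 mm wide; open, the fingers measure 123 mm over their backs; the gripper's body (75 mm by 187 mm) begins 45 mm behind the grasp point.
Start: joints at [-1.307, 0.689, -0.195, 1.565, 0.157, 0.902, -0.215], TCP at [0.142, 0.609, 0.264] pointing down, gripper open.
Joint ranges: [-3.01, 3.01], [-0.46, 2.08], [-1.47, 1.51], [0.13, 2.56], [-1, 4.14], [0.04, 2.09], [-2.66, 2.66]. Speed limits (rad/s): [2.57, 2.57, 3.14, 3.14, 3.14, 3.14, 3.14].

## Interface

Orientations are given as a unit quaternion [x, y, z, w].
In Python, from plant import robot, imaging gives the robot as it stands. The module is installed in compiled form; this text tells all that it offers.
- The arm moves only by the shell command python3 -m jog 'ROWS' [FORCE]. ROWS is JSON, one flat list of numbers, 7 for each row, row after row: the closure, from -1 (fully open) to 1 (shut), then the shift along the tool's x, y, z in mm, then the turn, a rotation vector about the tool's x, y, z in degrees. A call has 1 to 5 rows; each row is the pose to reach, as a shift and turn from the pose commanded when the call began, along the tool's axes at that moment; what a row does not reach only later rows make up. A row lasts 1/10 s, in which the tool goes at most 50 mm and 8.59 degrees, less where a joint would pass 70% of its speed; a pose out of reach is approached as far as the arm can. A call with a gripper value outside its range is refused whole. The fingers move at their own pace and stop on an object; FORCE is the grip in N (left out, the last holds). Time passes only in rows, so rows that repeat a pose let the fingers close. It gives the time, the measured TCP pose, the force, the opening and the grip force at its end, in the units of the state.
- robot.get_obs(): the state, without advancing time (a new reading comes with each control period).
- imaging.get_image(name): name is "side" or "top" or "wrist"; returns a dict with "pixels" (420x560x3 uint8, red, green, blue), "intrinsics" (3x3 intrinsics, pixels), "pose" (4x4, takes a point from camera to world coordinates). Camera axes: x right, y down, z forward; pixel columns grow to the right and rows downward; lengths in m; the calibration is good to about 2 mm. A picture is of the moment at which its call begins. There is no depth.
- robot.hand_in(): hands the job in; it is judged then, once.
Trained networks look in the newest picture that a camera, given by its name, has taken for a name from the list of things; names that differ only in an ending like _2 or _b are one class to them, and where a whole thing is asked for, a point or a joint stands for the part that bears it (a point fixed in the world has none). Each returns a list of dicts, best first, with "confidence" (0 to 1); they miss things now and then, are a little off and sometimes report something else, mostly with a low value. They report only what shows in the picture. A call takes as long as a camera call. They do not tell look-alikes from the thing itself.
- imaging.boxes_of(target, camera): "uv" ([column, row] in pixels, amid what is visible of it).
- imaging.trace(target, camera): "mask" (420x560 bool, what is visible of it) and "uv" ([column, row] in pixels, amid what is visible of it).
- imaging.mark_of(target, camera): "uv" ([column, row] in pixels: a listed point, or the origin of a listed thing).
The state is a dict: "time_s": time; "joint_positions": joint angles; "dq": joint speeds; "joint_efforts": joint torques, N m; "ee_pos": TCP position; "tool_rot": TCP orientation; "force": force on the tool from outside, world axes, zero at the start; "moment": the same for the moment, N m; "grip_width": opening from 0.0 (shut) to 1.0 (fully open); "grasp_force": force on a finger pad.
Only numpy, scipy, OpenCV 4.12 (cv2) and the standard library are available. Lean on these libraries where they do the work, as an engineer would, in place of code of your own. Each camera call takes 0.05 s, during which the arm holds its last target. There are 200 camera calls.

## Task

Put the clamp studs away: swing up the gate bar that lies across the slotted storage rail at its mouth, then slide every square-footed stud that stands on the bench in through the mouth, upright, until its whole foot is under the rail's lips. When all are in, swing the gate bar back down until it lies fully home in its catch, and leave the other things on the bench where they are.

Things in the scene. Friction and masses are not known exactly. Their poses are not given: they have to be found in the camera images.
- stud1: one of up to four identical dark steel clamp studs (some absent), upright. Square foot 42 x 42 mm, 12 mm thick; on its middle a square shank 16 x 16 mm, sides parallel to the foot's, from 12 to 74 mm height; then a 12 mm round end up to 88 mm. About 0.3 kg. Origin: centre of the foot's underside; z up, x and y square to the foot's sides (same every quarter turn)
- stud2: one of up to four identical dark steel clamp studs (some absent), upright. Square foot 42 x 42 mm, 12 mm thick; on its middle a square shank 16 x 16 mm, sides parallel to the foot's, from 12 to 74 mm height; then a 12 mm round end up to 88 mm. About 0.3 kg. Origin: centre of the foot's underside; z up, x and y square to the foot's sides (same every quarter turn)
- stud3: one of up to four identical dark steel clamp studs (some absent), upright. Square foot 42 x 42 mm, 12 mm thick; on its middle a square shank 16 x 16 mm, sides parallel to the foot's, from 12 to 74 mm height; then a 12 mm round end up to 88 mm. About 0.3 kg. Origin: centre of the foot's underside; z up, x and y square to the foot's sides (same every quarter turn)
- stud4: one of up to four identical dark steel clamp studs (some absent), upright. Square foot 42 x 42 mm, 12 mm thick; on its middle a square shank 16 x 16 mm, sides parallel to the foot's, from 12 to 74 mm height; then a 12 mm round end up to 88 mm. About 0.3 kg. Origin: centre of the foot's underside; z up, x and y square to the foot's sides (same every quarter turn)
- rail: fixed aluminium rail with a T-slot, 64 mm wide. Origin: on the bench (height 0) under the middle of the mouth; x runs along the slot from the mouth (x = 0) to the closed end, y across, z up. Slot floor at z = 6 mm; channel 48 mm wide (y = -24 to 24) up to z = 22; above it two lips, z = 22 to 30, leave a 22 mm gap (y = -11 to 11) for the shanks. Four studs fit in a row, 22 mm to spare
- rail_end (a point): middle of the slot's end stop face, on the slot floor (rail x = 190, y = 0, z = 6 mm)
- rail_apron (a point): point on the apron in front of the mouth (rail x = -48, y = 0, z = 6 mm). The apron is the slot's floor plate running on without lips to x = -70 mm; two low side guides (top at z = 16 mm) narrow from about 68 mm apart at x = -54 to 50 mm at the mouth
- gate (a joint): gate bar angle, rad: 0 = across the slot just inside the mouth, home in its catch (end stop); grows as it swings up; 1.57 upright; 2.8 = folded back outwards (end stop). Its axis is parallel to the rail's x at rail y = -40, z = 42 mm; the bar is 10 mm thick, at rail x = 3 to 13, over the lips. Stiff hinge: stays where it is left, moves with about 2 N at the peg. Starts at 0 to 0.5
- gate_peg (a point): point on the black round peg, 14 mm thick, at the bar's free end, parallel to the rail's x, sticking out away from the rail from x = 3 to -39 mm (this point: x = -20). 100 mm from the hinge axis: at angle q it is at rail y = -40 + 100 cos q, z = 42 + 100 sin q mm. Pinched from above, closing across the peg, it can be led round, turning between the fingers
- gate_hinge (a point): point on the gate's hinge axis level with point gate_peg (rail x = -20, y = -40, z = 42 mm)
- round_post: bystander: dark post 70 mm tall with a ROUND foot 68 mm wide; does not belong in the rail. Origin: centre of its underside
- wrench: bystander: wrench lying on the bench right of the studs, about 180 mm long and under 20 mm high, origin near its middle
- collar: bystander: steel shaft collar, 40 mm wide, 22 mm high, lying among the studs. Origin: centre of its underside
- pad: bystander: black rubber pad 50 x 35 x 16 mm. Origin: centre of its underside
- driver: bystander: screwdriver lying left of the rail, under 35 mm high, origin near its middle
- oil_can: bystander: green can, 60 mm wide, 100 mm high, beyond the rail. Origin: centre of its underside
There are look-alikes about, which are no part of the job. What is shaped like the stud4 but yellow is not meant. Leave any pink look-alike of the stud2 alone.

How it is judged:
By the outcome, as a careful person would: the job done as asked, in the order asked, and still so for the second after the job is handed in, with the robot touching nothing.
Of stud1, stud2, stud3, stud4 only 2 to 4 are there at a start; the rules pass over those that are not, and their reading is None.
At some moment in a run one of stud1, stud2, stud3, stud4 may be knocked a few centimetres aside while the robot is not near it.
Once in a run the grip may slacken for a moment while it holds something.
It also fails if it takes over 210 s, if anything falls off the work surface, if the arm or the gripper's body presses on something with over 40 N, if the wrist force passes 120 N, or if a joint passes its speed limit or range.

## Working session

There is one attempt and no reset: what is moved stays moved. The work goes in short steps, Python scripts to look and compute and a shell command to move; the robot and the scene stay as the last step left them, time stands still between calls to the robot, and variables do not carry over. Pictures are saved under pics/ and viewed, at most 15 in all, crops included, and the job is handed in when it is done.

```bash
mkdir -p pics; cat > h.py <<'E'
import numpy as np, cv2
from plant import robot, imaging
from scipy.spatial.transform import Rotation as R
def snap(c,fn=None):
    im=imaging.get_image(c)
    if fn: cv2.imwrite('pics/'+fn,cv2.cvtColor(im['pixels'],cv2.COLOR_RGB2BGR))
    return im
def ray(im,uv):
    K=np.array(im['intrinsics']);T=np.array(im['pose'])
    d=T[:3,:3]@np.linalg.solve(K,[uv[0],uv[1],1.]);return T[:3,3],d
def atz(im,uv,z):
    o,d=ray(im,uv);return o+d*(z-o[2])/d[2]
def proj(im,p):
    K=np.array(im['intrinsics']);T=np.array(im['pose'])
    c=K@(T[:3,:3].T@(np.array(p)-T[:3,3]));return c[:2]/c[2]
def tri(i1,u1,i2,u2):
    o1,d1=ray(i1,u1);o2,d2=ray(i2,u2)
    s=np.linalg.lstsq(np.c_[d1,-d2],o2-o1,rcond=None)[0]
    a=o1+d1*s[0];b=o2+d2*s[1];return (a+b)/2,np.linalg.norm(a-b)
def totool(pw):  # world point -> TCP shift in tool axes mm
    o=robot.get_obs();return R.from_quat(o['tool_rot']).inv().apply(np.array(pw)-o['ee_pos'])*1000
def st():
    o=robot.get_obs();print(round(o['time_s'],2),np.round(o['ee_pos'],4),R.from_quat(o['tool_rot']).as_matrix().round(3).tolist(),np.round(o['force'],1),round(o['grip_width'],3),round(o['grasp_force'],1))
E
python3 - <<'E'
from h import *
st()
for c in ('top','side'):
    im=snap(c,c+'0.png'); print(c,np.round(im['pose'],3).tolist(),np.round(im['intrinsics'][0],1))
    for t in ['stud1','rail','rail_end','rail_apron','gate_peg','gate_hinge','round_post','wrench','collar','pad','driver','oil_can']:
        for d in imaging.mark_of(t,c)[:7]:
            print(t,np.round(d['uv'],1),round(d['confidence'],2),atz(im,d['uv'],0.006 if 'rail_' in t else 0)[:2].round(4))
E
```

```text
0.0 [0.1423 0.608  0.2629] [[-0.974, 0.228, -0.0], [0.228, 0.974, -0.002], [-0.0, -0.002, -1.0]] [ 0.  -0.5 -0.4] 0.997 0.0
top [[-0.023, -0.99, 0.14, 0.39], [-0.999, 0.027, 0.027, -0.022], [-0.03, -0.14, -0.99, 1.222], [0.0, 0.0, 0.0, 1.0]] [437.3   0.  288.6]
stud1 [328.9 161.3] 0.77 [ 0.6961 -0.1071]
stud1 [347.  249.3] 0.76 [ 0.4442 -0.1483]
stud1 [388.8 195.1] 0.75 [ 0.5934 -0.2718]
stud1 [323.5 274.4] 0.73 [ 0.3768 -0.0809]
rail [264.  216.1] 0.88 [0.5432 0.0811]
rail_end [197.1 235.3] 0.96 [0.4932 0.2694]
rail_apron [277.  214.1] 0.78 [0.5471 0.044 ]
gate_peg [271.9 236. ] 0.8 [0.4864 0.0598]
gate_hinge [263.8 200. ] 0.62 [0.5892 0.081 ]
round_post [404.2 155.3] 0.84 [ 0.7071 -0.3217]
round_post [350.7 248.6] 0.7 [ 0.4459 -0.1586]
wrench [438.3 200.1] 0.9 [ 0.5754 -0.4088]
collar [376.8 219.5] 0.69 [ 0.5252 -0.2347]
pad [361.7 149.5] 0.5 [ 0.7279 -0.202 ]
driver [156.5 268.9] 0.96 [0.4025 0.3844]
oil_can [162.2 179.4] 0.65 [0.6573 0.3729]
side [[0.948, -0.196, 0.252, 0.235], [-0.319, -0.589, 0.743, -0.918], [0.003, -0.784, -0.621, 0.856], [0.0, 0.0, 0.0, 1.0]] [504.    0.  281
[... 304 characters left out ...]
_end [235.8 174.4] 0.92 [0.5036 0.2982]
rail_end [279.2 221.8] 0.52 [0.5567 0.0488]
rail_apron [279.4 223.9] 0.71 [0.5545 0.0405]
gate_peg [251.6 213.7] 0.63 [0.4989 0.1116]
gate_peg [339.4 310.8] 0.39 [ 0.588  -0.2733]
gate_hinge [287.8 203.6] 0.91 [0.6065 0.1229]
round_post [400.5 312.7] 0.59 [ 0.712  -0.3202]
wrench [360.4 364.1] 0.68 [ 0.5728 -0.4104]
wrench [382.  272.6] 0.68 [ 0.7304 -0.1987]
collar [306.1 302.7] 0.82 [ 0.5273 -0.2287]
collar [266.7 212.5] 0.75 [0.5392 0.1037]
pad [380.9 271.5] 0.67 [ 0.7296 -0.1946]
driver [249.6 214.5] 0.69 [0.4929 0.11  ]
driver [193.9 168.3] 0.67 [0.3927 0.3787]
oil_can [276.1 155.4] 0.92 [0.653  0.3695]
oil_can [263.9 287.8] 0.57 [ 0.4516 -0.1567]
```

```bash
python3 - <<'E'
import cv2
a=cv2.imread('pics/top0.png');cv2.imwrite('pics/top0c.png',cv2.resize(a[120:320,130:470],None,fx=2.35,fy=2.35,interpolation=cv2.INTER_CUBIC))
a=cv2.imread('pics/side0.png');cv2.imwrite('pics/side0c.png',cv2.resize(a[120:390,170:470],None,fx=2.2,fy=2.2,interpolation=cv2.INTER_CUBIC))
E
```

```text
(no output)
```

View pics/top0c.png

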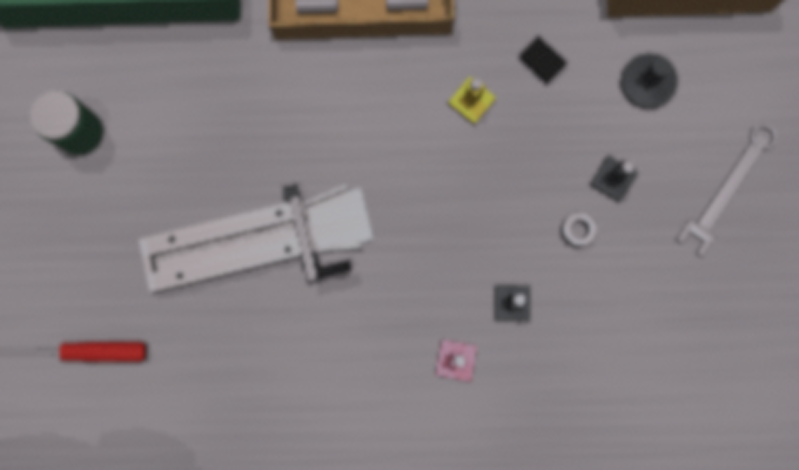

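View pics/side0c.png

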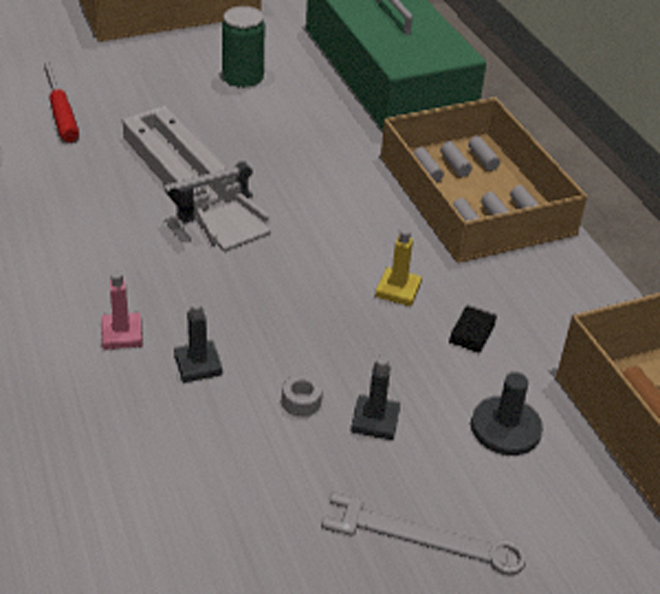

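The top crop shows four stud-shaped things plus one round-footed post. In full-frame pixels:
- Dark square-footed studs: (348,248) and (391,196).
- Yellow look-alike: (331,162).
- Pink look-alike: (324,273).
- Round-footed post: (406,154).

The two dark square-footed ones are the targets, and the side crop agrees. The gate peg is at about (272,235) on the robot side, and the hinge is on the far side. I'll move over the rail with the tool y axis turned across it.

```bash
python3 -m jog '[-1,-35,-33,-3,0,0,8,-1,-70,-66,-6,0,0,16,-1,-105,-99,-9,0,0,24,-1,-140,-132,-12,0,0,32,-1,-175,-165,-15,0,0,40]'; python3 - <<'E'
from h import *
st()
print(totool([0.50,0.03,0.30]))
E
```

```text
time_s: 1.8
ee_pos: [0.276, 0.4065, 0.2791]
tool_rot: [0.45, 0.893, 0.0, 0.0]
force: [1.3, -0.0, 0.0]
grip_width: 1.003
grasp_force: 0.0
1.8 [0.276  0.4065 0.2791] [[-0.595, 0.804, 0.0], [0.804, 0.595, 0.001], [0.0, 0.001, -1.0]] [ 1.3 -0.   0. ] 1.003 0.0
[-435.86167678  -44.01851411  -21.08256575]
```

```bash
python3 -m jog '[-1,-45,-4,-2,0,0,5,-1,-90,-9,-4,0,0,10,-1,-135,-14,-6,0,0,15,-1,-180,-18,-10,0,0,20,-1,-220,-22,-10,0,0,23]'; python3 - <<'E'
from h import *
st()
print(totool([0.50,0.03,0.30]))
E
```

```text
time_s: 2.3
ee_pos: [0.3907, 0.217, 0.2894]
tool_rot: [0.618, 0.786, 0.001, 0.0]
force: [0.5, 0.4, 0.7]
grip_width: 1.005
grasp_force: 0.0
2.3 [0.3907 0.217  0.2894] [[-0.235, 0.972, 0.002], [0.972, 0.235, 0.001], [0.0, 0.002, -1.0]] [0.5 0.4 0.7] 1.005 0.0
[-207.47153644   62.2185655   -10.59622725]
```

```bash
python3 -m jog '[-1,-41,12,-2,0,0,0,-1,-82,24,-4,0,0,0,-1,-123,36,-6,0,0,0,-1,-164,48,-8,0,0,0,-1,-205,60,-10,0,0,0]'; python3 - <<'E'
from h import *
st()
im=snap('wrist','w1.png');print(np.round(im['pose'],3).tolist())
for t in ['stud1','rail','rail_end','rail_apron','gate_peg','gate_hinge']:
    for d in imaging.mark_of(t,'wrist')[:3]: print(t,np.round(d['uv'],1),round(d['confidence'],2),atz(im,d['uv'],0.006 if 'rail_' in t else 0)[:2].round(4))
E
```

```text
time_s: 2.8
ee_pos: [0.4975, 0.0325, 0.299]
tool_rot: [0.617, 0.787, 0.0, 0.0]
force: [0.4, 0.6, -0.4]
grip_width: 1.002
grasp_force: 0.0
2.8 [0.4975 0.0325 0.299 ] [[-0.239, 0.971, 0.001], [0.971, 0.239, 0.0], [0.0, 0.001, -1.0]] [ 0.4  0.6 -0.4] 1.002 0.0
[[0.971, 0.227, 0.073, 0.477], [0.239, -0.924, -0.297, 0.111], [0.0, 0.306, -0.952, 0.421], [0.0, 0.0, 0.0, 1.0]]
stud1 [211.7 290.9] 0.66 [ 0.4421 -0.1536]
stud1 [174.7 233. ] 0.66 [ 0.3791 -0.0798]
stud1 [294.2 376.8] 0.58 [ 0.5917 -0.2707]
rail [325.8 135.4] 0.89 [0.5382 0.0893]
rail_end [329.4 174.6] 0.46 [0.5548 0.0451]
rail_apron [325.8 178.1] 0.57 [0.5517 0.0399]
rail_apron [274.7 159.8] 0.33 [0.4849 0.0468]
gate_hinge [364.9 158.5] 0.98 [0.5928 0.074 ]
gate_hinge [327.2 134.6] 0.65 [0.5396 0.0906]
```

View pics/w1.png

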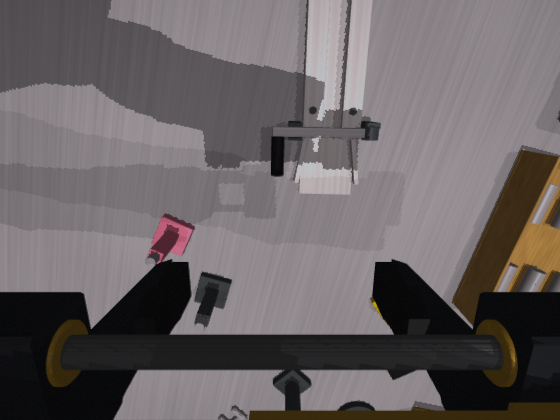

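```bash
python3 - <<'E'
from h import *
im=snap('wrist');tp=snap('top');sd=snap('side')
a=atz(im,(325,193.5),.006);s=atz(im,(312.5,110.5),.030);s2=atz(im,(353,111),.030)
print('apron front',a,'screws',s,s2,(s+s2)/2)
m=(s+s2)/2-a;print('ang',np.degrees(np.arctan2(m[1],m[0])))
q=s-s2;print('perp ang',np.degrees(np.arctan2(q[1],q[0]))-90, np.linalg.norm(q))
f=lambda u,v:(130+u/2.35,120+v/2.35)
e1=atz(tp,f(138,240),.03);e2=atz(tp,f(150,292),.03);print('rail far corners',e1,e2,(e1+e2)/2)
t1=atz(tp,f(172,239),.03);t2=atz(tp,f(180,276),.03);print('far screws',t1,t2,(t1+t2)/2)
t3=atz(tp,f(279,213),.03);t4=atz(tp,f(288,249.5),.03);print('near screws',t3,t4,(t3+t4)/2)
ap=(atz(tp,f(361,188),.006)+atz(tp,f(373,239),.006))/2;print('apron front top',ap)
for n,c,uv in [('re',tp,(197.1,235.3)),('re',sd,(235.8,174.4)),('ap',tp,(277,214.1)),('ap',sd,(279.4,223.9)),('ap',im,(325.8,178.1))]: print(n,atz(c,uv,.006))
print('hinge',tri(tp,(263.8,200),sd,(287.8,203.6)), tri(tp,(263.8,200),im,(364.9,158.5)))
print('peg',tri(tp,(271.9,236),sd,(251.6,213.7)),tri(tp,(271.9,236),im,(278,155)),tri(im,(278,155),sd,(251.6,213.7)))
E
```

```text
apron front [0.55428436 0.02429322 0.006     ] screws [0.51020782 0.11636371 0.03      ] [0.55352386 0.12659505 0.03      ] [0.53186584 0.12147938 0.03      ]
ang 102.98954859788574
perp ang -256.71019663682125 0.04450797275953893
rail far corners [0.52818173 0.28713344 0.03      ] [0.46679993 0.2724692  0.03      ] [0.49749083 0.27980132 0.03      ]
far screws [0.52831418 0.24694164 0.03      ] [0.48459769 0.23734009 0.03      ] [0.50645593 0.24214086 0.03      ]
near screws [0.55573411 0.12064187 0.03      ] [0.51241163 0.11052768 0.03      ] [0.53407287 0.11558478 0.03      ]
apron front top [0.55573947 0.01807357 0.006     ]
re [0.49319017 0.26935266 0.006     ]
re [0.50362341 0.29823755 0.006     ]
ap [0.54711727 0.04400087 0.006     ]
ap [0.55450141 0.04047598 0.006     ]
ap [0.54976242 0.04339355 0.006     ]
hinge (array([0.58649061, 0.07708528, 0.03782582]), np.float64(0.006999857515003959)) (array([0.58595686, 0.07932673, 0.01843988]), np.float64(0.0005596752823029332))
peg (array([0.48380804, 0.05655877, 0.04585075]), np.float64(0.0020160757160827946)) (array([0.48511987, 0.05851543, 0.01873771]), np.float64(0.0003520232520465712)) (array([0.48541314, 0.06147675, 0.04174209]), np.float64(0.0013438679362277942))
```

```bash
python3 - <<'E'
from h import *
print(totool([.4847,.0592,.12]),totool([.4847,.0592,.048]))
E
```

```text
[ 25.77924782  -5.4612004  178.74595164] [ 25.74046935  -5.44987411 250.7459403 ]
```

```bash
python3 -m jog '[0,8,-2,45,0,0,0.8,0,16,-4,90,0,0,0.8,0,26,-5.5,135,0,0,0.8,0,26,-5.5,170,0,0,0.8,0,26,-5.5,170,0,0,0.8]'; python3 - <<'E'
from h import *
st()
im=snap('wrist','w2.png')
print(totool([.4847,.0592,.048]))
for t in ['gate_peg','gate_hinge','rail','rail_apron']:
    for d in imaging.mark_of(t,'wrist')[:2]: print(t,np.round(d['uv'],1),round(d['confidence'],2),atz(im,d['uv'],{'rail':0,'rail_apron':.006}.get(t,.042)).round(4))
E
```

```text
time_s: 3.8
ee_pos: [0.4824, 0.0588, 0.1253]
tool_rot: [0.621, 0.784, -0.003, -0.003]
force: [-0.1, -0.9, -0.5]
grip_width: 0.569
grasp_force: 0.0
3.8 [0.4824 0.0588 0.1253] [[-0.228, 0.974, -0.008], [0.974, 0.228, -0.001], [0.001, -0.008, -1.0]] [-0.1 -0.9 -0.5] 0.569 0.0
[ 0.48579792  1.31093636 79.50038865]
gate_peg [285.2 248.1] 0.86 [0.4853 0.0505 0.042 ]
rail [363.9 196.7] 0.97 [0.5373 0.0871 0.    ]
rail_apron [365.5 255.1] 0.63 [0.5507 0.044  0.006 ]
```

View pics/w2.png

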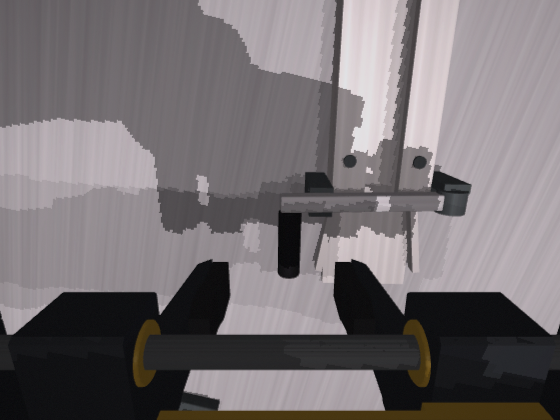

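The wrist view shows the peg at columns 278–300, rows 210–277, with the fingers on either side of it. The bar lies across at row 202 and the hinge is at (453,200).

```bash
cat >> h.py <<'E'
A=np.radians(103.0);O=np.array([.5385,.0915,0])
def rw(x,y,z,O=O): # rail mm -> world
    return O+np.array([np.cos(A)*x-np.sin(A)*y,np.sin(A)*x+np.cos(A)*y,z])/1000
def peg(q,x=-20): return rw(x,-40+100*np.cos(q),42+100*np.sin(q))
E
python3 - <<'E'
from h import *
im=snap('wrist')
for q in (0,.1,.2,.3): print(q,[proj(im,peg(q,x)).round(1) for x in (3,-20,-39)])
print('front',proj(im,rw(-70,0,6)),'hinge',[proj(im,rw(x,-40,42)).round() for x in (3,13)])
print('screw mid at',(atz(im,(349,161),.03)+atz(im,(419.5,162),.03))/2, 'axis pts',[proj(im,rw(x,0,30)).round(1) for x in (25,30)])
E
```

```text
0 [array([279.3, 197.7]), array([279.3, 231.4]), array([279.4, 257.6])]
0.1 [array([280., 202.]), array([280.1, 236.9]), array([280.1, 264.2])]
0.2 [array([282.6, 206.6]), array([282.6, 243. ]), array([282.5, 271.2])]
0.3 [array([287.2, 211.5]), array([287. , 249.4]), array([286.8, 278.8])]
front [353.86753968 273.45096439] hinge [array([435., 198.]), array([437., 182.])]
screw mid at [0.54165774 0.11710998 0.03      ] axis pts [array([370.9, 160.4]), array([371.5, 152.7])]
```

```bash
python3 - <<'E'
from h import *
st();im=snap('wrist','w3.png');st();tp=snap('top')
d=cv2.cvtColor(im['pixels'],cv2.COLOR_RGB2GRAY)
g=d[140:185,320:450];c=cv2.HoughCircles(cv2.resize(g,None,fx=4,fy=4),cv2.HOUGH_GRADIENT,1,100,param1=80,param2=15,minRadius=18,maxRadius=40)
print(None if c is None else c[0][:,:2]/4+[320,140])
print('dark cols row 240',np.where(d[240,230:330]<35)[0]+230)
print('dark rows at peg col', [np.where(d[190:300,k]<35)[0][[0,-1]]+190 for k in (283,289,295)])
print(np.round(im['pose'],3).tolist())
E
```

```text
4.1 [0.4864 0.0581 0.1306] [[-0.225, 0.974, 0.004], [0.974, 0.225, 0.001], [-0.0, 0.004, -1.0]] [-0.9 -0.   0.3] 0.5 0.0
4.15 [0.4863 0.0581 0.1304] [[-0.225, 0.974, 0.003], [0.974, 0.225, 0.001], [-0.0, 0.003, -1.0]] [ 0.2 -0.2  1. ] 0.501 0.0
[[340.125 157.125]
 [408.375 157.875]]
dark cols row 240 [271 272 273 274 275 276 277 278 279 280 281 282 283 284 285 286 287 288
 289 290 291]Traceback (most recent call last):
  File "<stdin>", line 7, in <module>
IndexError: index 0 is out of bounds for axis 0 with size 0
```

```bash
python3 - <<'E'
from h import *
im=snap('wrist');d=cv2.cvtColor(im['pixels'],cv2.COLOR_RGB2GRAY)
print(d[195:285:3,281].tolist())
print('row200 cols',d[196,262:290:2].tolist())
m=(atz(im,(340.1,157.1),.03)+atz(im,(408.4,157.9),.03))/2-O
c,s=np.cos(A),np.sin(A);print('screw mid rail coords',(m[0]*c+m[1]*s)*1e3,(-m[0]*s+m[1]*c)*1e3)
for q in (0,.1,.2): print(q,[proj(im,peg(q,x)).round(1) for x in (3,-20,-39)])
for n in ('gate_peg','rail','rail_apron','gate_hinge'):
  for e in imaging.mark_of(n,'wrist')[:1]: print(n,e['uv'],e['confidence'])
  print(proj(im,{'rail':rw(0,0,0),'rail_apron':rw(-48,0,6),'gate_hinge':rw(-20,-40,42),'gate_peg':peg(0)}[n]))
E
```

```text
[118, 114, 113, 92, 75, 12, 11, 12, 11, 10, 12, 9, 11, 10, 10, 10, 11, 10, 9, 11, 10, 9, 11, 25, 24, 22, 167, 165, 161, 158]
row200 cols [79, 77, 77, 79, 78, 74, 105, 117, 117, 116, 117, 117, 117, 117]
screw mid rail coords 27.003637016243704 -1.36809621284219
0 [array([280.1, 198. ]), array([280.1, 231.7]), array([280.2, 258. ])]
0.1 [array([280.9, 202.3]), array([280.9, 237.3]), array([280.9, 264.6])]
0.2 [array([283.5, 206.9]), array([283.4, 243.4]), array([283.4, 271.7])]
gate_peg [279.9, 242.2] 0.84
[280.13896286 231.69964413]
rail [358.7, 192.3] 0.62
[359.13087425 187.33102345]
rail_apron [357.1, 253.2] 0.69
[356.54366236 248.70388197]
[431.5493354  231.53439296]
```

```bash
sed -i 's/\[.5385,.0915,0\]/[.539,.0897,0]/' h.py; python3 - <<'E'
from h import *
p=peg(.1);print(p,totool(p+[0,0,.006]))
E
```

```text
[0.4855236  0.05682792 0.05198334] [-1.18892336e+00 -6.31057987e-02  7.10071368e+01]
```

```bash
python3 -m jog '[0,-1,0,35,0,0,0,0,-1,0,71,0,0,0,0,-1,0,71,0,0,0,1,-1,0,71,0,0,0,1,-1,0,71,0,0,0]' 25;  python3 -m jog '[1,0,0,0,0,0,0,1,0,0,0,0,0,0,1,0,0,0,0,0,0]'; python3 - <<'E'
from h import *
st();im=snap('wrist','w4.png')
p=peg(.1);print(totool(p+[0,0,.006]))
E
```

```text
time_s: 4.95
ee_pos: [0.4861, 0.0571, 0.0591]
tool_rot: [0.622, 0.783, 0.001, 0.001]
force: [-0.0, 0.1, -0.2]
grip_width: 0.338
grasp_force: 0.0
time_s: 5.25
ee_pos: [0.4868, 0.0573, 0.0587]
tool_rot: [0.622, 0.783, 0.001, 0.001]
force: [1.9, -0.1, -0.1]
grip_width: 0.147
grasp_force: 24.9
5.25 [0.4868 0.0573 0.0587] [[-0.225, 0.974, 0.003], [0.974, 0.225, 0.001], [-0.0, 0.004, -1.0]] [ 1.9 -0.1 -0.1] 0.147 24.9
[-0.22734273 -1.35260075  0.50009965]
```

View pics/w4.png

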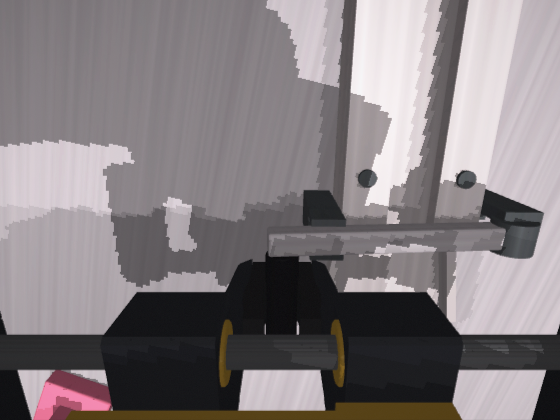

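The peg is pinched: width is about 13 mm and grip 25 N. Next I lead it round its arc of 100 mm radius.

```bash
sed -i 's/\[.539,.0897,0\]/[.5403,.0900,0]/' h.py; python3 -m jog '[1,0,2.6,-13.7,0,0,0,1,0,7.2,-26.9,0,0,0,1,0,13.5,-39.4,0,0,0,1,0,21.5,-50.9,0,0,0,1,0,31.1,-61.1,0,0,0]' 25; python3 -m jog '[1,0,10.9,-8.8,0,0,0,1,0,22.9,-16,0,0,0,1,0,35.7,-21.5,0,0,0,1,0,49.3,-25.1,0,0,0,1,0,63.1,-26.8,0,0,0]'
```

```text
time_s: 5.8
ee_pos: [0.5178, 0.0642, 0.119]
tool_rot: [0.622, 0.783, 0.001, 0.001]
force: [10.0, 0.8, -17.9]
grip_width: 0.131
grasp_force: 26.1
time_s: 6.3
ee_pos: [0.5743, 0.0771, 0.145]
tool_rot: [0.623, 0.783, -0.003, -0.002]
force: [-2.9, -1.4, -7.3]
grip_width: 0.136
grasp_force: 25.2
```

```bash
python3 -m jog '[1,0,14,0.3,0,0,0,1,0,27.8,2.5,0,0,0,1,0,41.2,6.6,0,0,0,1,0,53.8,12.6,0,0,0,1,0,65.5,20.2,0,0,0]'; python3 -m jog '[1,0,10.6,9.3,0,0,0,1,0,19.7,19.8,0,0,0,1,0,26.2,29.8,0,0,0,1,0,30.8,38.7,0,0,0,1,0,30.8,38.7,0,0,0]'; python3 - <<'E'
from h import *
st(); im=snap('side','s1.png');o=robot.get_obs()
m=np.array(o['ee_pos'])-O;c,s=np.cos(A),np.sin(A);print('TCP rail',(m[0]*c+m[1]*s)*1e3,(-m[0]*s+m[1]*c)*1e3)
a=im['pixels'][120:330,180:400,::-1];cv2.imwrite('pics/s1c.png',cv2.resize(a,None,fx=2.5,fy=2.5))
E
```

```text
time_s: 6.8
ee_pos: [0.6381, 0.091, 0.1242]
tool_rot: [0.623, 0.782, -0.004, -0.002]
force: [-4.6, -3.0, 0.0]
grip_width: 0.119
grasp_force: 25.2
time_s: 7.3
ee_pos: [0.6704, 0.0982, 0.085]
tool_rot: [0.623, 0.782, -0.002, -0.0]
force: [-1.5, -6.0, -2.0]
grip_width: 0.118
grasp_force: 25.0
7.3 [0.6704 0.0982 0.085 ] [[-0.225, 0.974, -0.002], [0.974, 0.225, -0.002], [-0.002, -0.003, -1.0]] [-1.5 -6.  -2. ] 0.118 25.0
TCP rail -21.240109816720086 -128.4231656835276
```

View pics/s1c.png

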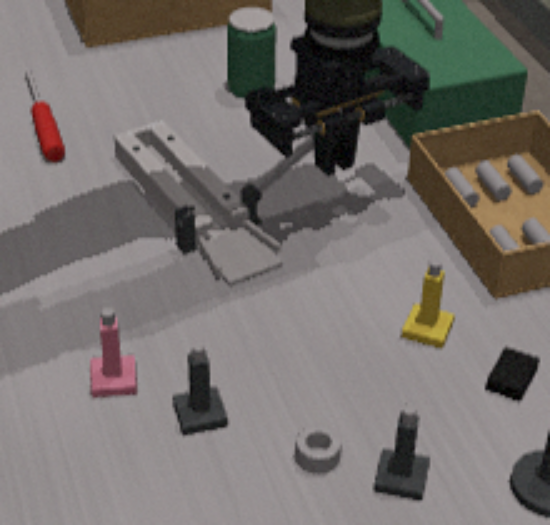

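The side view shows the bar folded back outwards. Nothing else has moved and the mouth is clear. I'll release the peg, go up, and move to a view of both studs.

```bash
python3 -m jog '[0,0,0,0,0,0,0,0,0,0,0,0,0,0,0,0,0,-40,0,0,0,0,0,0,-90,0,0,0,0,0,0,-140,0,0,0]'; python3 -m jog '[0,-40,-24,-10,0,0,0,0,-80,-48,-20,0,0,0,0,-120,-72,-30,0,0,0,0,-160,-96,-40,0,0,0,0,-200,-120,-50,0,0,0]';python3 -m jog '[0,-38,-24,0,0,0,0,0,-76,-48,0,0,0,0,0,-114,-72,0,0,0,0,0,-152,-96,0,0,0,0,0,-187,-113,0,0,0,0]'; python3 -m jog '[0,0,0,0,0,0,0,0,0,0,0,0,0,0,0,0,0,0,0,0,0]'; python3 - <<'E'
from h import *
st(); print(np.round(robot.get_obs()['joint_positions'],2));im=snap('wrist','w5.png')
for e in imaging.mark_of('stud1','wrist')[:6]: print(np.round(e['uv'],1),e['confidence'],atz(im,e['uv'],0).round(4))
for e in imaging.trace('stud1','wrist')[:6]: print(np.round(e['uv'],1),e['confidence'],e['mask'].sum())
E
```

```text
time_s: 7.85
ee_pos: [0.6711, 0.1017, 0.2287]
tool_rot: [0.622, 0.783, 0.001, -0.0]
force: [0.9, -0.4, 0.6]
grip_width: 0.498
grasp_force: 0.0
time_s: 8.35
ee_pos: [0.5995, -0.1222, 0.2782]
tool_rot: [0.622, 0.783, 0.001, 0.001]
force: [1.0, -0.2, 0.2]
grip_width: 0.501
grasp_force: 0.0
time_s: 8.85
ee_pos: [0.531, -0.3312, 0.2778]
tool_rot: [0.622, 0.783, 0.001, 0.001]
force: [0.1, 0.1, 0.5]
grip_width: 0.497
grasp_force: 0.0
time_s: 9.15
ee_pos: [0.5328, -0.3273, 0.277]
tool_rot: [0.621, 0.784, 0.001, 0.0]
force: [-0.2, 0.1, -0.1]
grip_width: 0.496
grasp_force: 0.0
9.15 [ 0.5328 -0.3273  0.277 ] [[-0.229, 0.974, 0.002], [0.974, 0.229, 0.002], [0.001, 0.002, -1.0]] [-0.2  0.1 -0.1] 0.496 0.0
[ 0.46  0.67  0.03  1.56 -0.03  0.91  0.73]
[477.1   5.5] 0.96 [ 0.6882 -0.1078  0.    ]
[339.1 145.5] 0.64 [ 0.5894 -0.2771  0.    ]
[477.3   7.4] 0.96 1436
[239.9   8.4] 0.75 356
[343.1 143.4] 0.72 1517
```

View pics/w5.png

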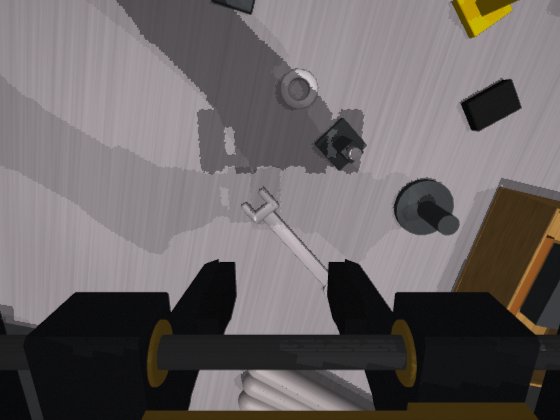

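In the wrist view, stud B is a dark diamond at (340,143) with its round end at (354,153). The collar is at (297,88) and stud A is at the top edge, (240,3). I'll fit the model silhouette to the masks.

```bash
cat >> h.py <<'E'
from scipy.optimize import minimize
def sil(im,x,y,t,z0=0,up=4):
    c,s=np.cos(t),np.sin(t);m=np.zeros((420*up,560*up),np.uint8)
    for h,z1,z2 in ((21,0,12),(8,12,74),(5,74,88)):
        P=[proj(im,[x+(c*a-s*b)*h/1e3,y+(s*a+c*b)*h/1e3,z0+z/1e3]) for a in (-1,1) for b in (-1,1) for z in (z1,z2)]
        cv2.fillConvexPoly(m,cv2.convexHull((np.array(P)*up).astype(np.float32)).astype(np.int32),1)
    return m
def fitstud(im,mask,x,y,z0=0):
    M=cv2.resize(mask.astype(np.uint8),None,fx=4,fy=4,interpolation=cv2.INTER_NEAREST)
    f=lambda p:1-(lambda s:(s&M).sum()/max(1,(s|M).sum()))(sil(im,p[0]/1e3,p[1]/1e3,p[2]/20,z0))
    best=min((minimize(f,[x*1e3,y*1e3,t*20],method='Nelder-Mead',options=dict(initial_simplex=np.array([[x*1e3,y*1e3,t*20]]*4)+np.vstack([np.zeros(3),np.diag([8,8,5])]),maxiter=80)) for t in np.radians([0,30,60])),key=lambda r:r.fun)
    return best.x[0]/1e3,best.x[1]/1e3,np.degrees(best.x[2]/20)%90,1-best.fun
E
python3 - <<'E'
from h import *
for c,gs in (('wrist',[(.59,-.274)]),('top',[(.59,-.274),(.444,-.154)]),('side',[(.59,-.274),(.444,-.156)])):
    im=snap(c);L=imaging.trace('stud1',c)
    for g in gs:
        u=proj(im,[*g,.03]);d=min(L,key=lambda e:np.hypot(*(np.array(e['uv'])-u)))
        print(c,np.round(u),np.round(d['uv']),d['mask'].sum(),np.round(fitstud(im,d['mask'],*g),4))
E
```

```text
wrist [346. 146.] [346. 145.] 1458 [ 0.5901 -0.2757 56.1953  0.9386]
top [392. 194.] [390. 194.] 233 [ 0.5892 -0.278  56.6633  0.8808]
top [350. 249.] [347. 251.] 255 [ 0.4419 -0.1505 88.136   0.94  ]
side [341. 302.] [341. 303.] 503 [ 0.5903 -0.2745 55.2597  0.9136]
side [260. 279.] [223. 266.] 413 [ 0.444 -0.156  0.     0.   ]
```

```bash
python3 - <<'E'
from h import *
print(totool([.590,-.2757,.165]))
E
python3 -m jog '[0,0,0,0,0,0,-8.5,0,0,0,0,0,0,-17,0,0,0,0,0,0,-25.5,0,0,0,0,0,0,-34,0,0,0,0,0,0,-42.5]'; python3 -m jog '[0,0,0,0,0,0,0,0,0,0,0,0,0,0]'; python3 - <<'E'
from h import *
st()
print(totool([.590,-.2757,.165]))
E
```

```text
[ 38.91832198  69.14246858 111.68000207]
time_s: 10.1
ee_pos: [0.5312, -0.3296, 0.2767]
tool_rot: [0.293, 0.956, -0.0, 0.0]
force: [-0.5, 0.4, 0.4]
grip_width: 0.501
grasp_force: 0.0
time_s: 10.3
ee_pos: [0.5312, -0.3297, 0.2766]
tool_rot: [0.298, 0.955, 0.0, -0.0]
force: [1.3, -0.7, 0.1]
grip_width: 0.498
grasp_force: 0.0
10.3 [ 0.5312 -0.3297  0.2766] [[-0.822, 0.569, 0.0], [0.569, 0.822, 0.0], [0.0, 0.0, -1.0]] [ 1.3 -0.7  0.1] 0.498 0.0
[-17.68151556  77.80401899 111.65048467]
```

```bash
python3 -m jog '[0,-6,26,35,0,0,-0.7,0,-12,52,70,0,0,-0.7,0,-17.7,77.8,111,0,0,-0.7,0,-17.7,77.8,111,0,0,-0.7,0,-17.7,77.8,111,0,0,-0.7]'; python3 - <<'E'
from h import *
im=snap('top');L=imaging.trace('stud1','top')
si=snap('side');LS=imaging.trace('stud1','side')
st()
for i,l in ((im,L),(si,LS)):
    u=proj(i,[.59,-.2757,.03]);d=min(l,key=lambda e:np.hypot(*(np.array(e['uv'])-u)));print(np.round(u),np.round(d['uv']),d['mask'].sum())
w=snap('wrist','w6.png');print(totool([.590,-.2757,.064]));print(proj(w,[.59,-.2757,.088]),proj(w,[.59,-.2757,.012]))
E
```

```text
time_s: 10.8
ee_pos: [0.5897, -0.2749, 0.1649]
tool_rot: [0.291, 0.957, -0.0, -0.001]
force: [0.4, 0.2, 1.1]
grip_width: 0.5
grasp_force: 0.0
11.0 [ 0.5899 -0.2775  0.1676] [[-0.83, 0.558, 0.002], [0.558, 0.83, -0.002], [-0.003, -0.001, -1.0]] [ 0.5 -0.2 -0.5] 0.5 0.0
[392. 194.] [390. 194.] 214
[342. 302.] [341. 304.] 498
[  1.14668843   1.34491855 103.53246541]
[283.73009255 236.27444839] [283.26910708 203.07169857]
```

View pics/w6.png

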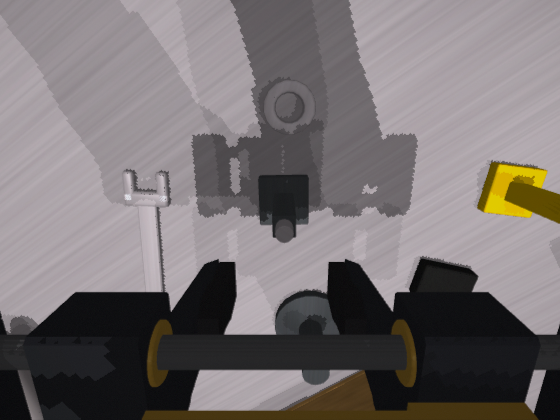

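Stud B is square to the jaws and centred between them, with its foot at (284,200) and tip at (285,232). Descend and grip.

```bash
python3 -m jog '[0,2,1,35,0,0,0,0,2,1,70,0,0,0,0,2,1,103,0,0,0,0,2,1,103,0,0,0,1,2,1,103,0,0,0]' 40; python3 -m jog '[1,0,0,0,0,0,0,1,0,0,0,0,0,0,1,0,0,0,0,0,0]'; python3 - <<'E'
from h import *
st()
E
```

```text
time_s: 11.55
ee_pos: [0.589, -0.2742, 0.0637]
tool_rot: [0.291, 0.957, -0.0, 0.0]
force: [-0.4, 1.2, 1.1]
grip_width: 0.435
grasp_force: 0.0
time_s: 11.85
ee_pos: [0.5895, -0.2744, 0.0644]
tool_rot: [0.291, 0.957, -0.0, 0.001]
force: [-0.1, -2.0, 4.6]
grip_width: 0.181
grasp_force: 39.8
11.85 [ 0.5895 -0.2744  0.0644] [[-0.831, 0.556, 0.002], [0.556, 0.831, -0.002], [-0.003, -0.0, -1.0]] [-0.1 -2.   4.6] 0.181 39.8
```

```bash
python3 -m jog '[1,0,0,-25,0,0,0,1,0,0,-70,0,0,0,1,0,0,-70,0,0,8,1,0,0,-70,0,0,16,1,0,0,-70,0,0,24]'; python3 -m jog '[1,0,0,0,0,0,8,1,0,0,0,0,0,16,1,0,0,0,0,0,19,1,0,0,0,0,0,19]'; python3 - <<'E'
from h import *
st();print(totool(rw(-48,0,135)))
E
```

```text
time_s: 12.35
ee_pos: [0.5886, -0.2733, 0.1333]
tool_rot: [0.486, 0.874, 0.0, 0.0]
force: [-1.2, -0.3, -3.7]
grip_width: 0.175
grasp_force: 39.8
time_s: 12.75
ee_pos: [0.5886, -0.273, 0.1327]
tool_rot: [0.621, 0.784, -0.0, -0.0]
force: [0.3, -0.4, -3.3]
grip_width: 0.177
grasp_force: 39.8
12.75 [ 0.5886 -0.273   0.1327] [[-0.229, 0.973, -0.001], [0.973, 0.229, 0.0], [0.0, -0.0, -1.0]] [ 0.3 -0.4 -3.3] 0.177 39.8
[316.38345821  35.99817439  -2.15477902]
```

```bash
python3 -m jog '[1,35,4,0,0,0,0,1,80,9,0,0,0,0,1,125,14,0,0,0,0,1,165,19,0,0,0,0,1,200,23,0,0,0,0.2]'; python3 -m jog '[1,40,5,0,0,0,0,1,80,9,0,0,0,0,1,116,13,0,0,0,0,1,116,13,0,0,0,0,1,116,13,0,0,0,0]';  python3 -m jog '[1,0,0,0,0,0,0,1,0,0,0,0,0,0]'; python3 - <<'E'
from h import *
st();print(totool(rw(-48,0,72)))
im=snap('wrist','w7.png')
for n,p in (('rail',rw(0,0,0)),('rail_apron',rw(-48,0,6))):
  for e in imaging.mark_of(n,'wrist')[:2]: print(n,np.round(e['uv'],1),e['confidence'],proj(im,p).round(1))
print('stud',[proj(im,rw(-48+a,b,66+12)).round() for a in (-21,21) for b in (-21,21)],'slot',[proj(im,rw(x,y,30)).round() for x in (0,190) for y in (-11,11)],proj(im,rw(-48,0,154)))
E
```

```text
time_s: 13.25
ee_pos: [0.565, -0.0706, 0.1329]
tool_rot: [0.621, 0.784, 0.001, -0.001]
force: [0.6, -0.1, -2.7]
grip_width: 0.175
grasp_force: 39.8
time_s: 13.75
ee_pos: [0.5518, 0.0438, 0.1329]
tool_rot: [0.621, 0.784, 0.0, -0.0]
force: [-0.1, -1.8, -2.8]
grip_width: 0.177
grasp_force: 39.8
time_s: 13.95
ee_pos: [0.5521, 0.0406, 0.1328]
tool_rot: [0.623, 0.782, -0.0, 0.0]
force: [0.1, -0.3, -3.4]
grip_width: 0.179
grasp_force: 39.8
13.95 [0.5521 0.0406 0.1328] [[-0.223, 0.975, 0.0], [0.975, 0.223, -0.001], [-0.001, 0.0, -1.0]] [ 0.1 -0.3 -3.4] 0.179 39.8
[ 2.88099588 -0.36413774 60.83109773]
rail [278.4 145.2] 0.91 [281.9 146.8]
rail_apron [280.  211.1] 0.91 [282.  211.1]
stud [array([318., 282.]), array([246., 282.]), array([321., 214.]), array([244., 214.])] slot [array([299., 152.]), array([265., 152.]), array([ 304., -244.]), array([ 259., -243.])] [282.62836137 336.53772736]
```

View pics/w7.png

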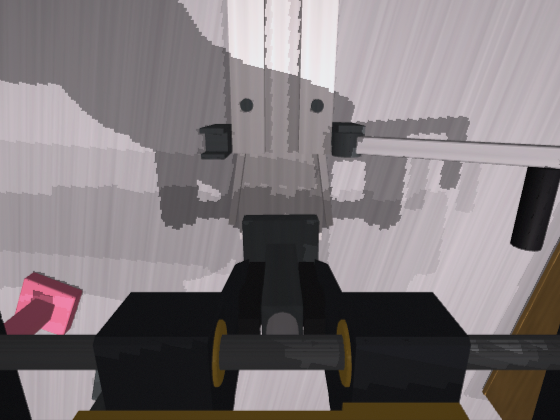

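The wrist view shows stud B upright in the jaws. Its foot spans columns 243–319 (centre 281), and the slot centre is at column 282. Next I lower it onto the apron and slide it in.

```bash
python3 -m jog '[1,0,0,20,0,0,0,1,0,0,40,0,0,0,1,0,0,55,0,0,0,1,0,0,61,0,0,0,1,0,0,61,0,0,0]'; python3 -m jog '[1,10,0,0,0,0,0,1,20,0,0,0,0,0,1,32,0,0,0,0,0,1,44,0,0,0,0,0,1,56,0,0,0,0,0]'; python3 - <<'E'
from h import *
st();print(totool(rw(100,0,71)))
E
```

```text
time_s: 14.6
ee_pos: [0.5515, 0.0421, 0.0712]
tool_rot: [0.622, 0.783, -0.0, -0.001]
force: [0.2, -0.0, -3.0]
grip_width: 0.175
grasp_force: 40.0
time_s: 15.1
ee_pos: [0.5389, 0.0988, 0.0719]
tool_rot: [0.622, 0.783, 0.0, -0.0]
force: [-0.1, -0.3, -3.3]
grip_width: 0.176
grasp_force: 40.0
15.1 [0.5389 0.0988 0.0719] [[-0.227, 0.974, 0.0], [0.974, 0.227, 0.001], [0.001, 0.0, -1.0]] [-0.1 -0.3 -3.3] 0.176 40.0
[91.16188287 -0.47128431  0.92847308]
```

Entering without any force. On to x = 100.

```bash
python3 -m jog '[1,12,0,0,0,0,0,1,24,0,0,0,0,0,1,36,0,0,0,0,0,1,48,0,0,0,0,0,1,60,0,0,0,0,0]'; python3 -m jog '[1,12,0,0,0,0,0,1,24,0,0,0,0,0,1,31,0,0,0,0,0,1,31,0,0,0,0,0,1,31,0,0.5,0,0,0]'; python3 - <<'E'
from h import *
st();print(totool(rw(100,0,71)))
E
```

```text
time_s: 15.6
ee_pos: [0.5255, 0.1564, 0.0717]
tool_rot: [0.622, 0.783, 0.0, -0.0]
force: [0.5, 0.1, -2.8]
grip_width: 0.179
grasp_force: 40.0
time_s: 16.1
ee_pos: [0.5189, 0.1853, 0.0713]
tool_rot: [0.622, 0.783, -0.0, 0.0]
force: [-0.3, 0.1, -3.4]
grip_width: 0.178
grasp_force: 40.0
16.1 [0.5189 0.1853 0.0713] [[-0.225, 0.974, 0.0], [0.974, 0.225, -0.0], [-0.001, 0.0, -1.0]] [-0.3  0.1 -3.4] 0.178 40.0
[ 2.36019981 -0.56282185  0.25126239]
```

```bash
python3 -m jog '[0,0,0,0,0,0,0,0,0,0,0,0,0,0,0,0,0,0,0,0,0,0,0,0,-40,0,0,0,0,0,0,-80,0,0,0]'; python3 -m jog '[0,0,0,-35,0,0,0,0,-40,-18,-50,0,0,4,0,-80,-36,-55,0,0,8,0,-120,-53,-60,0,0,12,0,-160,-71,-65,0,0,15]'; python3 -m jog '[0,-42,-6,0,0,0,0,0,-84,-12,0,0,0,0,0,-126,-18,0,0,0,0,0,-168,-24,0,0,0,0,0,-205,-30,0,0,0,0]';python3 -m jog '[0,0,0,0,0,0,0,0,0,0,0,0,0,0,0,0,0,0,0,0,0]'; python3 - <<'E'
from h import *
st();im=snap('wrist','w8.png')
for c in ('wrist','top','side'):
    if c!='wrist': im=snap(c)
    for e in imaging.trace('stud1',c)[:6]:
        p=atz(im,e['uv'],.02);r=''
        if e['confidence']>.4 and np.hypot(p[0]-.442,p[1]+.151)<.06: r=np.round(fitstud(im,e['mask'],p[0],p[1]),4)
        print(c,np.round(e['uv']),round(e['confidence'],2),p[:2].round(3),r)
E
```

```text
time_s: 16.6
ee_pos: [0.518, 0.185, 0.1513]
tool_rot: [0.623, 0.783, -0.001, -0.001]
force: [0.6, 1.0, 0.9]
grip_width: 0.496
grasp_force: 0.0
time_s: 17.1
ee_pos: [0.4854, 0.012, 0.2169]
tool_rot: [0.72, 0.694, 0.0, 0.0]
force: [0.7, 0.0, -0.3]
grip_width: 0.499
grasp_force: 0.0
time_s: 17.6
ee_pos: [0.4479, -0.1927, 0.2165]
tool_rot: [0.72, 0.694, -0.0, 0.0]
force: [0.8, -0.3, -0.1]
grip_width: 0.502
grasp_force: 0.0
time_s: 17.9
ee_pos: [0.4489, -0.1888, 0.2162]
tool_rot: [0.719, 0.695, 0.0, -0.0]
force: [-0.1, -0.4, 0.7]
grip_width: 0.499
grasp_force: 0.0
17.9 [ 0.4489 -0.1888  0.2162] [[0.033, 0.999, 0.0], [0.999, -0.033, 0.001], [0.001, 0.0, -1.0]] [-0.1 -0.4  0.7] 0.499 0.0
wrist [253. 190.] 0.8 [ 0.421 -0.186] [ 0.4228 -0.1863 11.8082  0.9455]
wrist [541.  94.] 0.57 [ 0.68  -0.107] 
wrist [195.  74.] 0.57 [ 0.377 -0.08 ] 
top [330. 158.] 0.77 [ 0.7   -0.109] 
top [360. 254.] 0.61 [ 0.43  -0.182] [ 0.4232 -0.1841 16.4858  0.5851]
top [324. 272.] 0.55 [ 0.383 -0.082] 
top [224. 223.] 0.54 [0.523 0.19 ] 
side [257. 298.] 0.8 [ 0.423 -0.199] [ 0.4238 -0.1865  7.8801  0.9005]
side [224. 263.] 0.8 [ 0.381 -0.07 ] 
side [352. 246.] 0.56 [ 0.69  -0.111] 
side [400. 310.] 0.27 [ 0.703 -0.328]
```

View pics/w8.png

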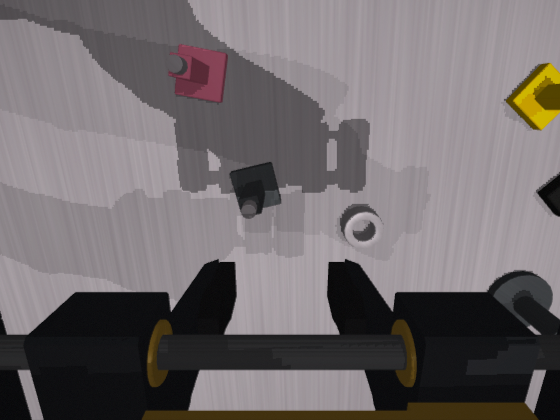

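Stud A has been knocked aside. It is now at wrist pixel (253,190), which gives world (0.423, −0.186) with yaw about 12°. I'll re-align to it.

```bash
python3 -m jog '[0,1,-14,20,0,0,-7,0,1.6,-26,50,0,0,-13.5,0,1.6,-26,50,0,0,-13.5,0,1.6,-26,50,0,0,-13.5,0,1.6,-26,50,0,0,-13.5]'; python3 -m jog '[0,0,0,0,0,0,0,0,0,0,0,0,0,0]'; python3 - <<'E'
from h import *
st();im=snap('wrist')
for e in imaging.trace('stud1','wrist')[:4]:
    p=atz(im,e['uv'],.02);f=fitstud(im,e['mask'],p[0],p[1]);print(np.round(e['uv']),round(e['confidence'],2),np.round(f,4))
    if np.hypot(f[0]-.423,f[1]+.186)<.02: print(totool([f[0],f[1],.064]))
E
```

```text
time_s: 18.7
ee_pos: [0.4242, -0.1879, 0.1672]
tool_rot: [0.633, 0.774, 0.0, 0.001]
force: [0.7, 0.3, 0.6]
grip_width: 0.503
grasp_force: 0.0
time_s: 18.9
ee_pos: [0.4236, -0.1878, 0.167]
tool_rot: [0.633, 0.775, 0.0, 0.001]
force: [0.8, 0.1, 0.0]
grip_width: 0.499
grasp_force: 0.0
18.9 [ 0.4236 -0.1878  0.167 ] [[-0.2, 0.98, 0.002], [0.98, 0.2, -0.001], [-0.001, 0.002, -1.0]] [0.8 0.1 0. ] 0.499 0.0
[250.  57.] 0.91 [ 0.3793 -0.0798 77.7805  0.9785]
[282. 205.] 0.75 [ 0.4231 -0.1861 11.6934  0.9436]
[  1.65173208   0.10408479 102.65450955]
```

```bash
python3 -m jog '[0,1.6,0,35,0,0,0,0,1.6,0,70,0,0,0,0,1.6,0,102.5,0,0,0,0,1.6,0,102.5,0,0,0,1,1.6,0,102.5,0,0,0]' 40; python3 -m jog '[1,0,0,0,0,0,0,1,0,0,0,0,0,0,1,0,0,0,0,0,0]'; python3 -m jog '[1,0,0,-20,0,0,-1,1,0,0,-45,0,0,-1,1,0,0,-70,0,0,-1,1,0,0,-70,0,0,-1,1,0,0,-70,0,0,-1]'; python3 - <<'E'
from h import *
st();print(totool(rw(-48,0,134)))
E
```

```text
time_s: 19.5
ee_pos: [0.4222, -0.186, 0.0639]
tool_rot: [0.633, 0.775, -0.0, -0.001]
force: [0.6, -0.3, 1.3]
grip_width: 0.43
grasp_force: 0.0
time_s: 19.8
ee_pos: [0.4233, -0.1863, 0.065]
tool_rot: [0.632, 0.775, 0.001, 0.001]
force: [1.1, 0.2, 4.1]
grip_width: 0.178
grasp_force: 40.0
time_s: 20.3
ee_pos: [0.4226, -0.186, 0.134]
tool_rot: [0.626, 0.78, 0.0, 0.001]
force: [0.3, -0.4, -2.4]
grip_width: 0.179
grasp_force: 40.0
20.3 [ 0.4226 -0.186   0.134 ] [[-0.217, 0.976, 0.001], [0.976, 0.217, -0.0], [-0.001, 0.001, -1.0]] [ 0.3 -0.4 -2.4] 0.179 40.0
[1.95850952e+02 1.75224662e+02 1.34868178e-01]
```

```bash
python3 -m jog '[1,24,22,0,0,0,-0.5,1,52,46,0,0,0,-0.5,1,80,70,0,0,0,-0.5,1,108,95,0,0,0,-0.5,1,134,120,0,0,0,-0.5]'; python3 -m jog '[1,28,26,0,0,0,0,1,61,55,0,0,0,0,1,61,55,0,0,0,0,1,61,55,0,0,0,0,1,61,55,0,0,0,0]'; python3 - <<'E'
from h import *
st();print(totool(rw(-48,0,72)))
im=snap('wrist','w9.png')
for n,p in (('rail',rw(0,0,0)),('rail_apron',rw(-48,0,6))):
  for e in imaging.mark_of(n,'wrist')[:1]: print(n,np.round(e['uv'],1),e['confidence'],proj(im,p).round(1))
E
```

```text
time_s: 20.8
ee_pos: [0.51, -0.0274, 0.1322]
tool_rot: [0.622, 0.783, -0.001, -0.001]
force: [-0.2, 0.7, -4.1]
grip_width: 0.176
grasp_force: 40.0
time_s: 21.3
ee_pos: [0.5489, 0.0413, 0.1326]
tool_rot: [0.623, 0.782, -0.001, -0.001]
force: [0.2, -0.9, -2.1]
grip_width: 0.175
grasp_force: 40.0
21.3 [0.5489 0.0413 0.1326] [[-0.224, 0.975, -0.003], [0.975, 0.224, -0.001], [-0.001, -0.003, -1.0]] [ 0.2 -0.9 -2.1] 0.175 40.0
[ 1.43374188  2.79567148 60.57934263]
rail [283.1 149.4] 0.74 [286.5 148.8]
rail_apron [284.7 212.4] 0.76 [286.4 213.1]
```

View pics/w9.png

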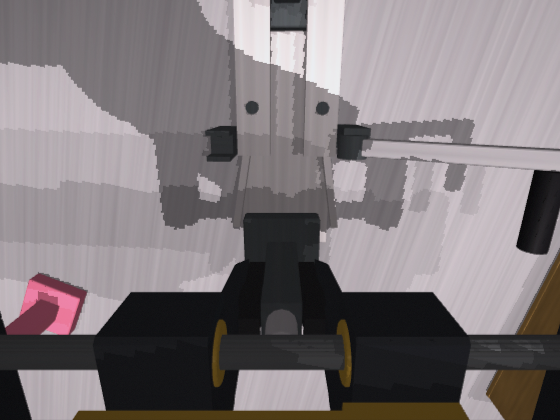

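The stud is upright in the jaws with its centre at column 282, and the slot centre is at column 287. I'll shift +2.3 mm across, lower it and slide it in.

```bash
python3 -m jog '[1,0,2.3,20,0,0,0,1,0,2.3,40,0,0,0,1,0,2.3,55,0,0,0,1,0,2.3,61,0,0,0,1,0,2.3,61,0,0,0]'; python3 - <<'E'
from h import *
st();print(totool(rw(45,0,71.5)))
E
```

```text
time_s: 21.95
ee_pos: [0.5522, 0.0427, 0.0722]
tool_rot: [0.623, 0.783, -0.0, -0.0]
force: [0.3, -0.0, -3.1]
grip_width: 0.18
grasp_force: 40.0
21.95 [0.5522 0.0427 0.0722] [[-0.225, 0.974, -0.001], [0.974, 0.225, -0.0], [0.0, -0.001, -1.0]] [ 0.3 -0.  -3.1] 0.18 40.0
[93.75818079 -0.92592236  0.75554846]
```

```bash
python3 -m jog '[1,10,-0.7,0.5,0,0,0,1,20,-0.7,0.5,0,0,0,1,32,-0.7,0.5,0,0,0,1,44,-0.7,0.5,0,0,0,1,56,-0.7,0.5,0,0,0]';python3 -m jog '[1,12,0,0,0,0,0,1,24,0,0,0,0,0,1,39,0,0,0,0,0,1,39,0,0,0,0,0,1,39,0,0.3,0,0,0]'; python3 - <<'E'
from h import *
st();print(totool(rw(45,0,71.5)))
E
```

```text
time_s: 22.45
ee_pos: [0.5389, 0.0994, 0.0724]
tool_rot: [0.622, 0.783, 0.0, -0.0]
force: [0.2, 0.1, -3.9]
grip_width: 0.182
grasp_force: 40.0
time_s: 22.95
ee_pos: [0.5304, 0.1358, 0.0719]
tool_rot: [0.622, 0.783, -0.0, 0.0]
force: [0.0, -0.4, -3.0]
grip_width: 0.179
grasp_force: 40.0
22.95 [0.5304 0.1358 0.0719] [[-0.226, 0.974, 0.0], [0.974, 0.226, -0.0], [-0.0, 0.0, -1.0]] [ 0.  -0.4 -3. ] 0.179 40.0
[-1.88848495 -0.64586126  0.39463631]
```

```bash
python3 -m jog '[0,0,0,0,0,0,0,0,0,0,0,0,0,0,0,0,0,0,0,0,0,0,0,0,-40,0,0,0,0,0,0,-80,0,0,0]'; python3 -m jog '[0,0,0,-30,0,0,0,0,-20,35,-30,0,0,0,0,-45,80,-30,0,0,0,0,-67,126,-30,0,0,0,0,-67,126,-30,0,0,0]';python3 -m jog '[0,0,0,0,0,0,0,0,0,0,0,0,0,0,0,0,0,0,0,0,0]'; python3 - <<'E'
from h import *
st();im=snap('wrist','w10.png');si=snap('side');tp=snap('top')
print(totool([.6706,.098,.087]))
for q in (2.6,2.7,2.8): print(q,peg(q),proj(im,peg(q)),proj(im,peg(q,-39)))
for c,i in (('wrist',im),('side',si),('top',tp)):
  for e in imaging.mark_of('gate_peg',c)[:2]: print(c,e['uv'],e['confidence'],proj(i,peg(2.7)))
for e in imaging.trace('stud1','top')[:6]: 
  p=atz(tp,e['uv'],.03);m=p-O;c,s=np.cos(A),np.sin(A);print(np.round(e['uv']),p[:2].round(3),((m[0]*c+m[1]*s)*1e3).round(),((-m[0]*s+m[1]*c)*1e3).round())
E
```

```text
time_s: 23.45
ee_pos: [0.5297, 0.1348, 0.152]
tool_rot: [0.623, 0.782, -0.001, -0.001]
force: [0.6, 0.3, 0.4]
grip_width: 0.5
grasp_force: 0.0
time_s: 23.95
ee_pos: [0.6745, 0.0948, 0.1827]
tool_rot: [0.624, 0.782, 0.002, 0.004]
force: [-1.7, -0.1, -0.9]
grip_width: 0.502
grasp_force: 0.0
time_s: 24.25
ee_pos: [0.6667, 0.0995, 0.1818]
tool_rot: [0.622, 0.783, -0.0, -0.001]
force: [-0.3, 0.4, 0.2]
grip_width: 0.502
grasp_force: 0.0
24.25 [0.6667 0.0995 0.1818] [[-0.226, 0.974, -0.002], [0.974, 0.226, 0.001], [0.001, -0.002, -1.0]] [-0.3  0.4  0.2] 0.502 0.0
[-2.04301097  2.83538676 95.0869148 ]
2.6 [0.6672665  0.09878644 0.09355014] [283.54035527 234.10524205] [283.45809375 260.27547009]
2.7 [0.67186391 0.09984784 0.08473799] [290.36627476 229.48420104] [290.12143862 254.84958916]
2.8 [0.67558115 0.10070603 0.07549882] [295.42549455 224.98006273] [295.07104801 249.55186315]
wrist [284.6, 235.9] 0.72 [290.36627476 229.48420104]
side [312.9, 179.2] 0.66 [314.11649887 178.78034708]
top [406.9, 155.9] 0.26 [253.58024622 164.63182632]
[260. 216.] [0.539 0.09 ] 0.0 2.0
[331. 164.] [ 0.68  -0.109] -226.0 -91.0
[320. 274.] [ 0.378 -0.071] -121.0 194.0
[242. 219.] [0.533 0.14 ] 50.0 -4.0
```

View pics/w10.png

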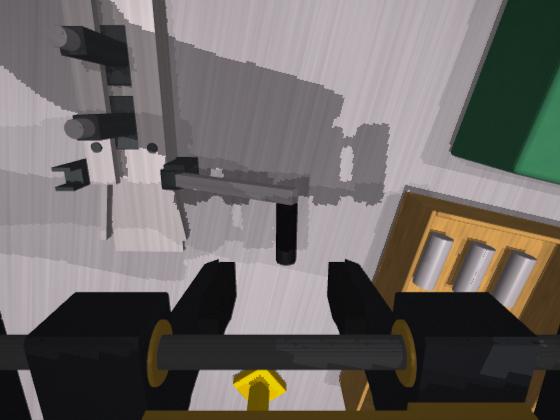

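Both studs stand upright in the slot, at (90,45) and (95,125). The peg is at column 287, rows 200–264, so the angle is about 2.65. I'll pinch it there.

```bash
python3 -m jog '[0,-1,2.5,35,0,0,0,0,-1,2.5,70,0,0,0,0,-1,2.5,87,0,0,0,0,-1,2.5,87,0,0,0,1,-1,2.5,87,0,0,0]' 25; python3 -m jog '[1,0,0,0,0,0,0,1,0,0,0,0,0,0,1,0,0,0,0,0,0]'; python3 - <<'E'
from h import *
st();o=robot.get_obs();m=np.array(o['ee_pos'])-O;c,s=np.cos(A),np.sin(A);y=(-m[0]*s+m[1]*c)*1e3;z=m[2]*1e3-6
print('rail',(m[0]*c+m[1]*s)*1e3,y,z,'q from y',np.arccos((y+40)/100),'atan',np.arctan2(z-42,y+40))
E
```

```text
time_s: 25.1
ee_pos: [0.6716, 0.0982, 0.0957]
tool_rot: [0.622, 0.783, 0.0, 0.0]
force: [-0.0, 1.2, -0.5]
grip_width: 0.433
grasp_force: 0.0
time_s: 25.4
ee_pos: [0.6708, 0.0982, 0.0959]
tool_rot: [0.622, 0.783, 0.0, -0.0]
force: [-4.1, -1.2, -2.1]
grip_width: 0.162
grasp_force: 2.2
25.4 [0.6708 0.0982 0.0959] [[-0.226, 0.974, -0.0], [0.974, 0.226, 0.0], [0.0, -0.0, -1.0]] [-4.1 -1.2 -2.1] 0.162 2.2
rail -21.365816602379454 -128.99163582868962 89.86866806153948 q from y 2.6679580884568437 atan 2.648086122579406
```

```bash
python3 -m jog '[1,0,0,0,0,0,0,1,0,0,0,0,0,0]' 25; python3 -m jog '[1,0,-7.3,-11.9,0,0,0,1,0,-16.3,-22.7,0,0,0,1,0,-26.6,-32.1,0,0,0,1,0,-38.2,-40,0,0,0,1,0,-50.7,-46.2,0,0,0]'
```

```text
time_s: 25.6
ee_pos: [0.6708, 0.0982, 0.0952]
tool_rot: [0.622, 0.783, -0.0, -0.0]
force: [-0.9, 0.0, 1.0]
grip_width: 0.142
grasp_force: 24.8
time_s: 26.1
ee_pos: [0.6173, 0.0865, 0.1399]
tool_rot: [0.622, 0.783, -0.002, -0.003]
force: [-1.4, -0.5, -16.8]
grip_width: 0.137
grasp_force: 26.1
```

```bash
python3 -m jog '[1,0,-13.3,-4.4,0,0,0,1,0,-27.1,-6.9,0,0,0,1,0,-41,-7.4,0,0,0,1,0,-55,-6,0,0,0,1,0,-68.5,-2.7,0,0,0]'; python3 -m jog '[1,0,-13,5.2,0,0,0,1,0,-25.1,12.2,0,0,0,1,0,-36.2,20.8,0,0,0,1,0,-45.9,30.8,0,0,0,1,0,-54.2,42.1,0,0,0]'
```

```text
time_s: 26.6
ee_pos: [0.5561, 0.073, 0.1449]
tool_rot: [0.622, 0.783, 0.003, 0.002]
force: [5.6, 3.1, -10.1]
grip_width: 0.146
grasp_force: 25.3
time_s: 27.1
ee_pos: [0.5045, 0.0615, 0.1035]
tool_rot: [0.622, 0.783, 0.004, 0.002]
force: [5.1, 5.4, -0.2]
grip_width: 0.136
grasp_force: 24.7
```

```bash
python3 - <<'E'
from h import *
st();o=robot.get_obs();m=np.array(o['ee_pos'])-O;c,s=np.cos(A),np.sin(A);y=(-m[0]*s+m[1]*c)*1e3;z=m[2]*1e3-6
print('rail',(m[0]*c+m[1]*s)*1e3,y,z,'atan',np.arctan2(z-42,y+40),np.hypot(z-42,y+40))
E
```

```text
27.1 [0.5045 0.0615 0.1035] [[-0.227, 0.974, 0.008], [0.974, 0.227, 0.003], [0.002, 0.008, -1.0]] [ 5.1  5.4 -0.2] 0.136 24.7
rail -19.692246253170616 41.33839877295603 97.49282677899244 atan 0.5987111341748999 98.46516611914933
```

```bash
python3 -m jog '[1,0,-6.6,12.3,0,0,0,1,0,-11.4,25.5,0,0,0,1,0,-14.3,39.2,0,0,0,1,0,-15.2,48,0,0,0,1,0,-15.3,54,0,0,0]'; python3 -m jog '[1,0,0,2,0,0,0,1,0,0,2,0,0,0,1,0,0,2,0,0,0]'; python3 - <<'E'
from h import *
st();o=robot.get_obs();m=np.array(o['ee_pos'])-O;c,s=np.cos(A),np.sin(A);y=(-m[0]*s+m[1]*c)*1e3;z=m[2]*1e3-6
print('rail',(m[0]*c+m[1]*s)*1e3,y,z,'atan',np.arctan2(z-42,y+40),np.hypot(z-42,y+40))
E
```

```text
time_s: 27.6
ee_pos: [0.4866, 0.0576, 0.0482]
tool_rot: [0.622, 0.783, 0.001, -0.001]
force: [-1.2, 4.6, 1.7]
grip_width: 0.124
grasp_force: 24.6
time_s: 27.9
ee_pos: [0.4865, 0.0575, 0.0463]
tool_rot: [0.621, 0.783, 0.001, -0.001]
force: [-0.9, 6.2, -0.7]
grip_width: 0.119
grasp_force: 24.8
27.9 [0.4865 0.0575 0.0463] [[-0.227, 0.974, -0.001], [0.974, 0.227, 0.002], [0.003, -0.0, -1.0]] [-0.9  6.2 -0.7] 0.119 24.8
rail -19.535489613694423 59.708211968279166 40.32817477921975 atan -0.016765605789953106 99.72222687786372
```

```bash
python3 -m jog '[1,0,0,2,0,0,0,1,0,0,4,0,0,0,1,0,0,4,0,0,0]' 40; python3 - <<'E'
from h import *
st();im=snap('wrist','w11.png')
E
```

```text
time_s: 28.2
ee_pos: [0.4864, 0.0575, 0.0425]
tool_rot: [0.622, 0.783, 0.001, -0.001]
force: [-0.8, 6.5, 0.5]
grip_width: 0.121
grasp_force: 39.8
28.2 [0.4864 0.0575 0.0425] [[-0.227, 0.974, -0.001], [0.974, 0.227, 0.002], [0.003, -0.0, -1.0]] [-0.8  6.5  0.5] 0.121 39.8
```

View pics/w11.png

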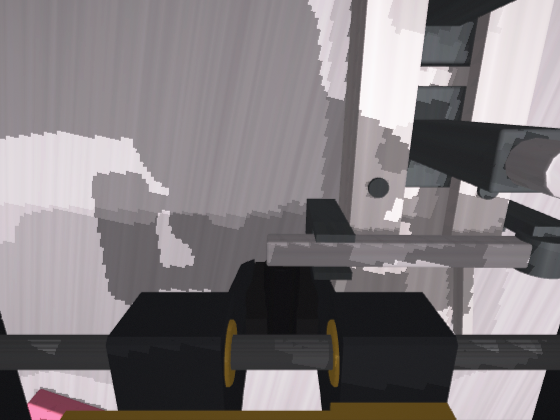

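```bash
python3 -m jog '[0.2,0,0,0,0,0,0,0.2,0,0,0,0,0,0,0.2,0,0,0,0,0,0,0.2,0,0,-25,0,0,0,0.2,0,0,-60,0,0,0]'; python3 -m jog '[1,0,0,0,0,0,0,1,0,0,0,0,0,0,1,0,0,0,0,0,0,1,0,0,0,0,0,0,1,0,0,0,0,0,0]' 30; python3 - <<'E'
from h import *
st();im=snap('wrist','w12.png')
d=cv2.cvtColor(im['pixels'],cv2.COLOR_RGB2GRAY)
for q in (0,.05,.1,.15,.2): print(q,[proj(im,peg(q,x)).round(1) for x in (3,-39)])
print(d[190:300:2,285].tolist())
cv2.imwrite('pics/w12c.png',cv2.resize(cv2.cvtColor(im['pixels'][170:300,220:520],cv2.COLOR_RGB2BGR),None,fx=2.5,fy=2.5))
E
```

```text
time_s: 28.75
ee_pos: [0.4861, 0.0549, 0.1013]
tool_rot: [0.623, 0.782, -0.001, -0.001]
force: [0.2, 1.0, -0.3]
grip_width: 0.4
grasp_force: 0.0
time_s: 29.25
ee_pos: [0.4866, 0.0556, 0.1009]
tool_rot: [0.622, 0.783, -0.001, -0.001]
force: [0.7, -0.2, -0.2]
grip_width: 0.007
grasp_force: 0.0
29.25 [0.4866 0.0556 0.1009] [[-0.225, 0.974, -0.002], [0.974, 0.225, -0.0], [0.0, -0.002, -1.0]] [ 0.7 -0.2 -0.2] 0.007 0.0
0 [array([283.1, 210.5]), array([283., 278.])]
0.05 [array([283.4, 213.3]), array([283.2, 282.2])]
0.1 [array([284.1, 216.1]), array([283.9, 286.6])]
0.15 [array([285.4, 219.1]), array([285.1, 291.1])]
0.2 [array([287.2, 222.3]), array([286.8, 295.9])]
[87, 84, 78, 84, 110, 113, 109, 108, 111, 112, 104, 87, 38, 16, 12, 12, 11, 13, 12, 13, 13, 12, 13, 12, 13, 11, 12, 13, 12, 14, 12, 15, 12, 12, 14, 13, 16, 16, 17, 14, 13, 17, 15, 15, 17, 17, 17, 16, 16, 15, 15, 15, 16, 16, 16]
```

View pics/w12c.png

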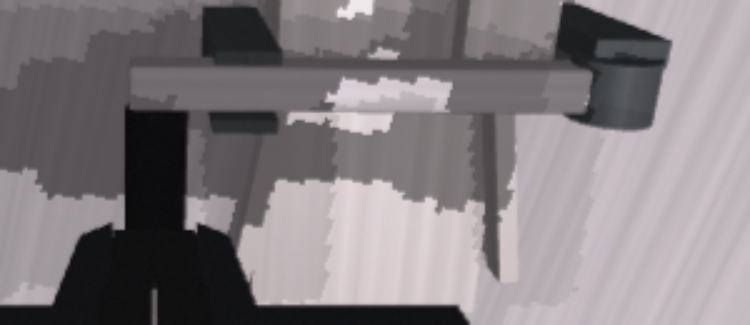

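The bar lies between the catch walls, at crop (240,85). I'll press the peg down with closed fingertips to make sure it is home.

```bash
python3 -m jog '[1,1,0,10,0,0,0,1,1,0,20,0,0,0,1,1,0,25,0,0,0,1,1,0,25,0,0,0]'; python3 -m jog '[1,0,0,1,0,0,0,1,0,0,2,0,0,0]'; python3 -m jog '[1,0,0,1,0,0,0,1,0,0,1.5,0,0,0]'
```

```text
time_s: 29.7
ee_pos: [0.4862, 0.0566, 0.0756]
tool_rot: [0.622, 0.783, -0.001, -0.001]
force: [-0.2, 0.1, 0.2]
grip_width: 0.005
grasp_force: 0.0
time_s: 29.9
ee_pos: [0.487, 0.0567, 0.0748]
tool_rot: [0.622, 0.783, 0.0, 0.0]
force: [0.3, 0.2, -0.3]
grip_width: 0.005
grasp_force: 0.0
time_s: 30.1
ee_pos: [0.487, 0.0566, 0.074]
tool_rot: [0.622, 0.783, 0.0, 0.0]
force: [-1.7, 0.6, 12.4]
grip_width: 0.004
grasp_force: 6.0
```

```bash
python3 -m jog '[1,0,0,1,0,0,0,1,0,0,1,0,0,0]'; python3 -m jog '[1,0,0,-30,0,0,0,1,0,0,-80,0,0,0,1,0,0,-130,0,0,0,1,0,0,-180,0,0,0]'; python3 -m jog '[1,-40,0,0,0,0,0,1,-80,0,0,0,0,0,1,-120,0,0,0,0,0,1,-120,0,0,0,0,0]';python3 -m jog '[1,0,0,0,0,0,0,1,0,0,0,0,0,0]'; python3 - <<'E'
from h import *
st();im=snap('wrist');si=snap('side')
a=cv2.resize(im['pixels'][0:200,200:480,::-1],None,fx=2,fy=2);b=cv2.resize(si['pixels'][140:260,200:480,::-1],(560,240))
cv2.imwrite('pics/fin.png',np.vstack([a[:350],b]))
c,s=np.cos(A),np.sin(A)
for n,i in (('wrist',im),('side',si)):
  for q in (0,.1): print(n,q,proj(i,peg(q)).round(1))
  for e in imaging.mark_of('gate_peg',n)[:1]: print('peg',np.round(e['uv'],1),e['confidence'])
  for e in imaging.mark_of('stud1',n)[:6]:
    m=atz(i,e['uv'],.006)-O;print(n,np.round(e['uv']),(m[0]*c+m[1]*s)*1e3,(-m[0]*s+m[1]*c)*1e3)
E
```

```text
time_s: 30.3
ee_pos: [0.487, 0.0566, 0.0738]
tool_rot: [0.622, 0.783, 0.001, 0.0]
force: [-1.8, -0.8, 16.5]
grip_width: 0.003
grasp_force: 8.3
time_s: 30.7
ee_pos: [0.4863, 0.0566, 0.2543]
tool_rot: [0.622, 0.783, -0.0, -0.0]
force: [0.9, 0.6, -0.3]
grip_width: 0.001
grasp_force: 0.0
time_s: 31.1
ee_pos: [0.5146, -0.0671, 0.2531]
tool_rot: [0.626, 0.78, -0.001, 0.003]
force: [0.6, 0.1, 0.3]
grip_width: 0.005
grasp_force: 0.0
time_s: 31.3
ee_pos: [0.5136, -0.0588, 0.252]
tool_rot: [0.622, 0.783, 0.0, -0.001]
force: [0.5, 0.8, 0.2]
grip_width: 0.007
grasp_force: 0.0
31.3 [ 0.5136 -0.0588  0.252 ] [[-0.227, 0.974, -0.001], [0.974, 0.227, 0.001], [0.001, -0.0, -1.0]] [0.5 0.8 0.2] 0.007 0.0
wrist 0 [282.2  59.9]
wrist 0.1 [282.8  58.4]
peg [280.6  61.3] 0.93
wrist [414. 253.] -224.58181829392038 -95.87245413745649
wrist [158. 171.] -127.45763916899891 194.92922851604712
side 0 [252.2 214.6]
side 0.1 [252.2 211.5]
peg [253.1 215.6] 0.54
side [349. 252.] -231.40571815199823 -92.74005263417997
side [224. 269.] -124.48137323184588 195.6714551239139
side [251. 196.] 91.85455061547353 3.125893839712374
side [258. 207.] 39.218930697835155 10.053508175144424
```

View pics/fin.png

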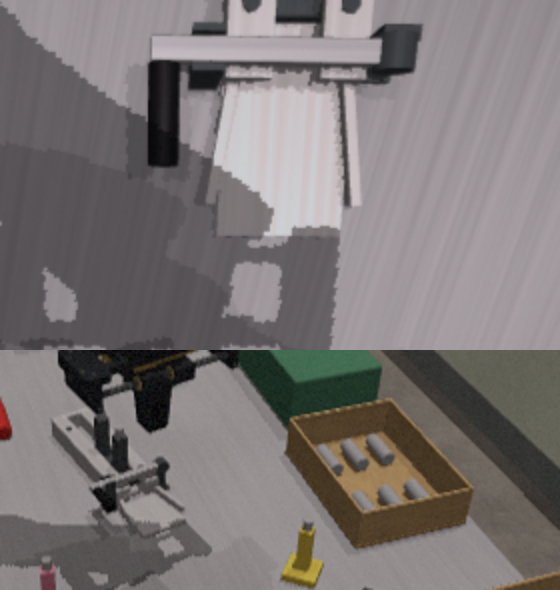

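The gate bar lies across in its catch, and the peg matches angle 0 in both cameras: wrist (281,61) and side (253,216). Both studs stand upright behind the bar. Handing in.

```bash
python3 -c "
from plant import robot
print(robot.hand_in())"
```

```text
the job is handed in; nothing more can be done
None
```

I handed the job in at about 31 s: both dark studs that were on the bench stand upright in the rail, the gate bar is pressed home in its catch, and I touched none of the other things; the hand-in returned no verdict.

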